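Lock the specimen chest

TASK

Lock the specimen chest: swing the hasp, which is thrown back over the sloping lid, down flat over its staple, then take the locking pin from the bench and push it down the slope through the staple's loop until it is fully home, its flange against the loop and its grip lying along the strap. Leave it there with the lid shut, and do not disturb the bottle, the tip box or the tube rack.

Things in the scene. Friction and masses are not known exactly. Their poses are not given: they have to be found in the camera images.
- chest: White sheet-steel chest, fixed, 240 wide (y), 270 deep (x), front wall 62 high, flat rear top 174 high. Its top slopes up at 26 deg from the front edge: a fixed white apron (98 long), then the blue lid. Origin: centre of its underside; x from its low front to its high back, z up. It may stand turned by up to 0.4 rad.
- staple_eye (a point): Centre of the staple's loop: a U of 7 mm steel bar standing on the apron. x points straight up the slope, y across the chest, z square out of the slope. Open along x, 17 wide in y, in z from 11 below this point (outer face of the closed hasp) to 11 above (crown, whose top is at 18). Surface of apron and lid: 16 below. Bar: 3.5 either side in x.
- hasp_hinge (a point): Middle of the hasp's hinge line on the lid's lower end, 62 mm up the slope from the staple and 3.5 above the lid's surface; axes as staple_eye (x up the slope, y the hinge line, z out of the slope). The hinge knuckle stands 6.5 above the surface.
- hasp_end (a point): Middle of the free, slightly turned-up end of the hasp: a steel strap 48 wide, 3 thick, 85 long from hinge to end, with a slot (35 by 18) from 55 to 73 mm from the hinge that passes over the staple. Closed, its outer face is 5 above the surface of lid and apron.
- hasp (a joint): Angle of the hasp, rad: 0 = flat down the slope over the staple (its stop), pi/2 = square out of the slope, up to 2.8 = thrown back over the lid. It starts thrown back at 1.75 to 2.45. The hinge is stiff (about 0.05 N m): the hasp stays where it is left and can be swung by pushing it with closed fingers.
- lid (a joint): Angle of the lid about its upper edge, rad: 0 = shut, as it starts; it lies shut by its weight (0.7 kg).
- pin: Locking pin, loose, 60-110 g, lying on the bench left or right of the chest: black grip bar 45 long, 16 wide, 16 high (x -20 to 25 mm), flange 26 wide, 16 high (x -25 to -20), round steel shank 10 diameter with tapered nose (x -25 to -61), axis 8 above the underside. Origin: on the underside, below the axis; -x points to the nose, z up.
- pin_shoulder (a point): Point on the pin's axis at the front face of the flange, where the shank begins; axes as the pin.
- pin_tip (a point): Nose end of the pin, 36 mm from pin_shoulder; axes as the pin.
- reagent_bottle: Bystander: bottle with an orange cap, 70 diameter, 130 high, on the other side of the chest from the pin. Origin: centre of its underside.
- tip_box: Bystander: blue pipette-tip box with a clear cover, 127 x 90 x 92 high, behind on the left. Origin: centre of its underside.
- tube_rack: Bystander: white rack of small capped tubes, 90 x 190 x 68 high, behind on the right. Origin: centre of its underside.
Not all that is in view belongs to the job. Several things have the shape of the pin; the one meant has the colours described above.

How it is judged:
By the outcome, as a careful person would: the job done as asked, in the order asked, and still so for the second after the job is handed in, with the robot touching nothing.
It also fails if it takes over 64 s, if anything falls off the work surface, if the arm or the gripper's body presses on something with over 40 N, if the wrist force passes 120 N, or if a joint passes its speed limit or range.

ROBOT

A 6-joint arm with a two-finger parallel gripper is mounted at the origin on the work surface. World frame = base frame: x ahead of the robot, y to its left, z up, the work surface at z = 0. Lengths are in m, angles in rad, forces in N, time in s.
With the tool pointing down it reaches from about 0.425 to 1.125 m from the base axis. Payload 14.9 kg.
Tool frame: the origin (TCP) lies midway between the tips of the shut fingers; the grasp point (between the pads) lies 19 mm behind it; x points along the fingers, y is the direction in which the jaws open and shut, and the axes are right-handed (so a half turn about x gives the same grasp; the last joint's range is limited). The gripper opens to 91 mm and grips with 3 to 60 N. Pads are 32 mm wide; open, the fingers measure 118 mm over their backs; the gripper's body (76 mm by 178 mm) begins 60 mm behind the grasp point.
Start: joints at [1.273, 0.379, 1.734, -0, 1.028, -0.033], TCP at [0.183, 0.676, 0.214] pointing down, gripper open.
Joint ranges: [-2.77, 2.77], [-0.74, 2.19], [0, 2.66], [-1.06, 4.2], [0.31, 2.87], [-3.08, 3.08]. Speed limits (rad/s): [1.89, 1.89, 2.39, 3.14, 3.14, 3.14].

INTERFACE

Orientations are given as a 3x3 rotation matrix whose columns are the frame's x, y, z axes.
In Python, from station import read_state, viewer, ticket, cut_out, spot_point gives the robot as it stands. The module is installed in compiled form; this text tells all that it offers.
- The arm moves only by the tool jog_arm, never from a script. Its argument "series" is a list that holds one entry, the list of rows, each a list of 5 numbers: the opening in per cent of the stroke, from 0 (shut) to 100 (fully open), then the shift along the world's x, y, z in units of 40 mm (1.0 is 40 mm), then the turn about the world's z in units of 5 degrees (1.0 is 5 degrees). In form: [[[grip, tx, ty, tz, yaw], ...]]. A call has 1 to 10 rows; each row is the pose to reach, as a shift and turn from the pose commanded when the call began; what a row does not reach only later rows make up. A row lasts 1/8 s, in which the tool goes at most 62.5 mm and 10.7 degrees, less where a joint would pass 70% of its speed; a pose out of reach is approached as far as the arm can. A call with a gripper value outside its range is refused whole. The fingers move at their own pace and stop on an object; the grip force is fixed at half the most. Time passes only in rows, so rows that repeat a pose let the fingers close. It gives the time, the measured TCP pose, the force and the opening at its end, in the units of the state.
- read_state(): the state, without advancing time (a new reading comes with each control period).
- viewer.grab_frame(name): name is "side" or "top"; returns a dict with "color" (384x512x3 uint8, red, green, blue), "z_map" (384x512 float32, m along the optical axis (not along the pixel's ray), 0 where there is no reading), "K" (3x3 intrinsics, pixels), "k1" (the pictures are not rectified: a ray, as slopes to the right and down, at radius r is drawn at 1 + k1 r^2 times it, then the intrinsics apply), "camera_from_world" (4x4, takes a point from world to camera coordinates). Camera axes: x right, y down, z forward; pixel columns grow to the right and rows downward; lengths in m; the calibration is good to about 2 mm. A picture is of the moment at which its call begins.
- ticket.close_job(): hands the job in, once; it reports no verdict.
Trained networks look in the newest picture that a camera, given by its name, has taken for a name from the list of things; names that differ only in an ending like _2 or _b are one class to them, and where a whole thing is asked for, a point or a joint stands for the part that bears it (a point fixed in the world has none). Each returns a list of dicts, best first, with "p" (0 to 1); they miss things now and then, are a little off and sometimes report something else, mostly with a low value. They report only what shows in the picture. A call takes as long as a camera call. They do not tell look-alikes from the thing itself.
- cut_out(thing, camera): "mask" (384x512 bool, what is visible of it) and "point" ([row, column] as shares, 0 to 1, of the picture: columns of its width, rows of its height, amid what is visible of it).
- spot_point(thing, camera): "point" ([row, column] as shares, 0 to 1, of the picture: columns of its width, rows of its height: a listed point, or the origin of a listed thing).
The state is a dict: "t": time; "qpos": joint angles; "qvel": joint speeds; "effort": joint torques, N m; "eef_pos": TCP position; "ee_rot": TCP orientation; "force": force on the tool from outside, world axes, zero at the start; "wrist_torque": the same for the moment, N m; "grip_width": finger opening in m.
Only numpy, scipy, OpenCV 4.12 (cv2) and the standard library are available. Lean on these libraries where they do the work, as an engineer would, in place of code of your own. Each camera call takes 0.05 s, during which the arm holds its last target. There are 200 camera calls.

## Working session

There is one attempt and no reset: what is moved stays moved. The work goes in short steps, Python scripts to look and compute and a tool call to move; the robot and the scene stay as the last step left them, time stands still between calls to the robot, and variables do not carry over. Pictures are saved under pics/ and viewed, about 8 in all and at most 12, crops included, and the job is handed in when it is done.

Besides the shell and the picture viewer there is one more tool, called after "Request:" by a JSON object that holds its "op" and its "data". jog_arm: Moves the arm, as the interface text tells. Its arguments: {"type":"object","properties":{"series":{"type":"array"}},"required":["series"]}

```bash
mkdir -p pics; cat > h.py <<'E'
import numpy as np, cv2
from station import read_state, viewer, ticket, cut_out, spot_point
np.set_printoptions(precision=4,suppress=True)
def ray(f,u,v):
    K=f["K"]; d=np.array([(u-K[0,2])/K[0,0],(v-K[1,2])/K[1,1]]); s=d.copy()
    for _ in range(10): s=d/(1+f["k1"]*(s@s))
    return np.array([s[0],s[1],1.])
def p3(f,u,v,z=None):
    "world point from pixel, from depth (median 3x3) or on world plane z"
    T=np.linalg.inv(f["camera_from_world"]); r=ray(f,u,v)
    if z is None:
        w=f["z_map"][max(0,int(v)-1):int(v)+2,max(0,int(u)-1):int(u)+2]; w=w[w>0]
        d=np.median(w) if w.size else np.nan
    else: d=(z-T[2,3])/(T[:3,:3]@r)[2]
    return T[:3,:3]@(r*d)+T[:3,3]
def cloud(f):
    h,w=f["z_map"].shape; K=f["K"]
    u,v=np.meshgrid(np.arange(w),np.arange(h)); d=np.stack([(u-K[0,2])/K[0,0],(v-K[1,2])/K[1,1]],-1); s=d.copy()
    for _ in range(10): s=d/(1+f["k1"]*(s**2).sum(-1,keepdims=True))
    c=np.dstack([s,np.ones((h,w))])*f["z_map"][...,None]; T=np.linalg.inv(f["camera_from_world"])
    P=c@T[:3,:3].T+T[:3,3]; P[f["z_map"]<=0]=np.nan; return P
def proj(f,p):
    c=f["camera_from_world"]@np.append(p,1); s=c[:2]/c[2]; s=s*(1+f["k1"]*(s@s)); return f["K"][:2,:2]@s+f["K"][:2,2]
def save(f,name,box=None,k=1):
    im=f["color"][...,::-1]
    if box: im=im[box[1]:box[3],box[0]:box[2]]
    cv2.imwrite("pics/"+name,cv2.resize(im,None,fx=k,fy=k,interpolation=cv2.INTER_CUBIC))
E
python3 - <<'E'
from h import *
fs={n:viewer.grab_frame(n) for n in("side","top")}
cv2.imwrite("pics/a.png",cv2.resize(np.hstack([fs["side"]["color"],fs["top"]["color"]])[...,::-1],(800,300))) 
save(fs["side"],"s.png",k=1.5); save(fs["top"],"t.png",k=1.5)
for n,f in fs.items():
    print(n,np.linalg.inv(f["camera_from_world"])[:3,3], f["K"][0,0])
    for th in("staple_eye","hasp_hinge","hasp_end","pin","pin_shoulder","pin_tip","chest","reagent_bottle"):
        for r in spot_point(th,n)[:4]:
            v,u=r["point"][0]*384,r["point"][1]*512
            print(th,round(r["p"],2),round(u),round(v),p3(f,u,v))
E
```

```text
side [ 0.4704 -0.7289  0.7263] 350.90037648034354
staple_eye 0.69 247 207 [ 0.567  -0.0384  0.0879]
hasp_end 0.62 285 168 [0.6862 0.0366 0.1492]
pin 0.66 208 325 [ 0.435  -0.3167  0.0138]
pin 0.64 177 365 [ 0.3683 -0.3925  0.0158]
pin 0.3 202 158 [0.4596 0.317  0.0211]
pin_shoulder 0.7 173 382 [ 0.3616 -0.4214  0.0116]
pin_tip 0.67 180 327 [ 0.3732 -0.3038 -0.0009]
chest 0.85 282 226 [ 0.636  -0.1489  0.1122]
reagent_bottle 0.56 198 158 [0.4468 0.3159 0.0243]
top [ 0.4895 -0.0195  1.2567] 389.5943049291893
staple_eye 0.48 257 185 [ 0.5721 -0.0388  0.1017]
hasp_hinge 0.64 260 167 [ 0.6228 -0.0482  0.1091]
hasp_end 0.73 258 147 [ 0.6798 -0.0415  0.1385]
pin 0.58 364 249 [ 0.3681 -0.3833  0.0151]
pin 0.53 337 228 [ 0.4374 -0.2978  0.0109]
pin 0.4 255 149 [ 0.6618 -0.0307  0.1978]
pin_shoulder 0.61 337 236 [ 0.4131 -0.2971  0.0021]
pin_shoulder 0.43 370 253 [ 0.3572 -0.4051  0.0128]
pin_tip 0.69 341 248 [ 0.3733 -0.3107  0.007 ]
pin_tip 0.4 385 255 [ 0.3457 -0.4563 -0.0004]
chest 0.69 257 157 [ 0.6457 -0.0366  0.1668]
reagent_bottle 0.88 135 226 [0.449  0.3274 0.095 ]
```

View pics/s.png

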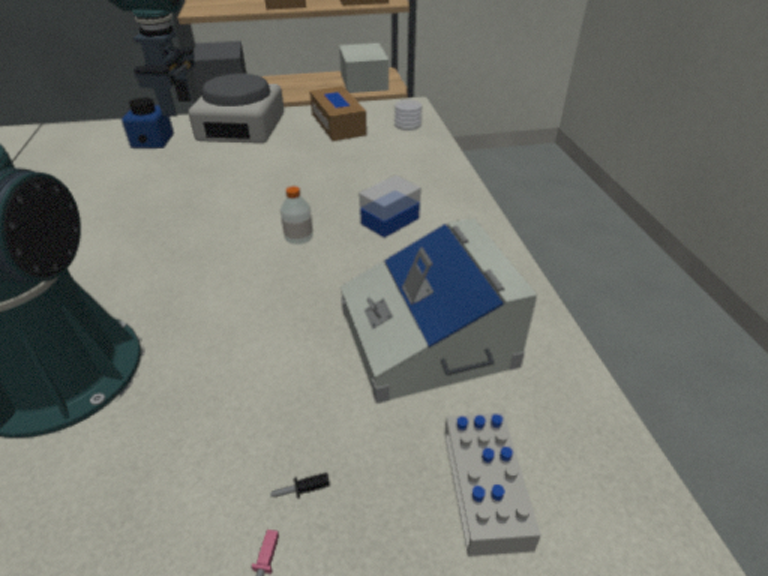

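View pics/t.png

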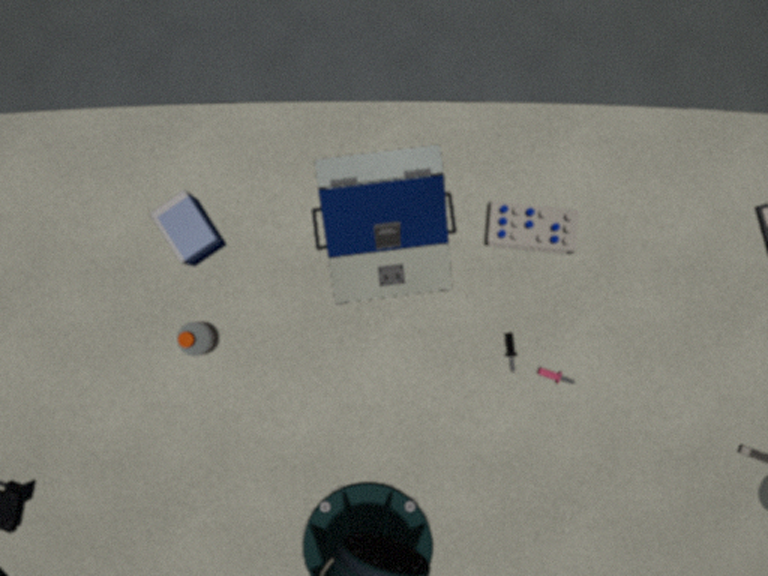

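Black pin is at side px (205,323) / top (340,235), nose towards the robot; the pink one (177,365) is the decoy, as is a grey one at far right in the top view. Hasp stands at about (280,185) and the staple at (251,207) in the side view. Next: measure by depth, plus a close crop of the pin.

```bash
python3 - <<'E'
from h import *
s=read_state(); print(s["ee_rot"],s["eef_pos"],s["force"],s["grip_width"])
for n in("side","top"):
    f=viewer.grab_frame(n);P=cloud(f);c=f["color"].astype(int)
    x,y,z=np.moveaxis(P,-1,0)
    box=(x>.5)&(x<.8)&(abs(y+.04)<.16)
    blue=box&(c[...,2]>c[...,0]+30)&(z>.09)&(z<.2)
    A=P[blue];
    for _ in range(5):
        q=np.linalg.lstsq(np.c_[A[:,:2],np.ones(len(A))],A[:,2],rcond=None)[0]
        r=A[:,2]-A[:,:2]@q[:2]-q[2]; A=A[abs(r)<3*np.median(abs(r))+1e-4]
    nrm=np.array([-q[0],-q[1],1]); nrm/=np.linalg.norm(nrm)
    yaw=np.arctan2(nrm[1],nrm[0])-np.pi
    print(n,"lid plane",q,"slope",np.degrees(np.arccos(nrm[2])),"yaw deg",np.degrees((yaw+np.pi)%(2*np.pi)-np.pi),"std",r.std(),len(A))
    h=(P-[0,0,q[2]])@nrm
    m=box&(h>.010)&(h<.12)&(z>.06)
    # slope coords
    ex=np.array([-nrm[0]*nrm[2],-nrm[1]*nrm[2],1-nrm[2]**2]);ex/=np.linalg.norm(ex); ey=np.cross(nrm,ex)
    lab,L,st,cen=cv2.connectedComponentsWithStats(m.astype(np.uint8))[0:4]
    for i in range(1,lab):
        if st[i,4]>8:
            a=P[L==i]; print("blob px",cen[i],st[i,4],"mean",a.mean(0),"h max",h[L==i].max(),"ex",np.percentile(a@ex,[5,95]),"ey",np.percentile(a@ey,[5,95]))
    print("ex",ex,"ey",ey)
    # pin: dark above bench
    d=(x>.36)&(x<.52)&(y>-.37)&(y<-.22)&(c.max(-1)<70)
    a=P[d]; print("dark",d.sum(),np.nanmean(a,0))
    uv=np.argwhere(d)[:,::-1]
    g=np.array([p3(f,u,v,.012) for u,v in uv]); w,V=np.linalg.eigh(np.cov(g.T[:2])); print("planar ctr",g.mean(0),"dir",V[:,1],"len",np.ptp(g@np.append(V[:,1],0)))
    for th in("staple_eye","hasp_hinge","hasp_end","pin_shoulder","pin_tip"):
        for r in spot_point(th,n)[:3]:
            v,u=r["point"][0]*384,r["point"][1]*512; rr=np.array([u,v])
            print(th,round(r["p"],2),rr)
    if n=="side": save(f,"pc.png",(150,280,270,384),4); save(f,"st.png",(220,150,310,230),6)
E
```

```text
[[ 0.      0.2617  0.9651]
 [ 0.      0.9651 -0.2617]
 [-1.      0.      0.    ]] [0.1832 0.6756 0.2139] [-0.1491 -0.153   0.5123] 0.09093446656609586
side lid plane [ 0.4733  0.062  -0.1769] slope 25.518600261126767 yaw deg 7.4632649455976585 std 0.0011779717315031871 2776
blob px [277.383  181.7411] 282 mean [ 0.6467 -0.044   0.1669] h max 0.06321827228538908 ex [0.6194 0.6731] ey [-0.1495 -0.1039]
blob px [247.475 203.35 ] 40 mean [ 0.5663 -0.0564  0.1168] h max 0.03503775902995988 ex [0.5468 0.5534] ey [-0.1415 -0.1139]
ex [0.8948 0.1172 0.4308] ey [-0.1299  0.9915  0.    ]
dark 196 [ 0.4347 -0.3114  0.0147]
planar ctr [ 0.4345 -0.3098  0.012 ] dir [-0.9897 -0.1434] len 0.048222867471779174
staple_eye 0.66 [250.0096 205.0176]
hasp_hinge 0.7 [269.824  193.4976]
hasp_end 0.56 [282.2144 166.8096]
pin_shoulder 0.85 [197.7856 323.4816]
pin_shoulder 0.79 [171.8784 380.0064]
pin_tip 0.6 [180.0192 326.2848]
pin_tip 0.49 [285.2864 166.6944]
top lid plane [ 0.4813  0.0567 -0.1866] slope 25.85514597437453 yaw deg 6.720747360718376 std 0.0019318374452122755 3160
blob px [258.1111 155.72  ] 225 mean [ 0.6489 -0.0411  0.1658] h max 0.06568495327765081 ex [0.6194 0.6754] ey [-0.139 -0.095]
blob px [261.1622 185.8378] 37 mean [ 0.5674 -0.0505  0.1154] h max 0.03786956047444127 ex [0.5474 0.5549] ey [-0.1306 -0.1024]
ex [0.8937 0.1053 0.4361] ey [-0.117   0.9931  0.    ]
dark 79 [ 0.4326 -0.3037  0.0147]
planar ctr [ 0.4325 -0.3043  0.012 ] dir [-0.993  -0.1179] len 0.04937944919549997
staple_eye 0.63 [257.1776 186.8928]
hasp_hinge 0.71 [258.7136 164.0832]
hasp_hinge 0.33 [341.9136 227.5968]
hasp_end 0.82 [259.1232 145.6128]
pin_shoulder 0.53 [338.7904 235.8144]
pin_shoulder 0.52 [372.48   250.2912]
pin_tip 0.53 [385.9968 255.7056]
```

View pics/pc.png

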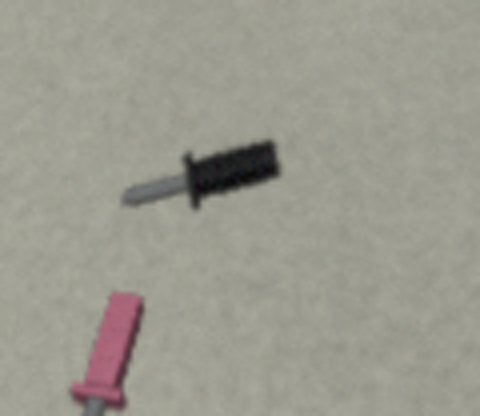

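```bash
python3 - <<'E'
from h import *
fs={n:viewer.grab_frame(n) for n in("side","top")}
# triangulate with named points
def tri(a,b):
    M=[];r=[]
    A=np.zeros((3,3));B=np.zeros(3)
    for f,(u,v) in((fs["side"],a),(fs["top"],b)):
        T=np.linalg.inv(f["camera_from_world"]);d=T[:3,:3]@ray(f,u,v);d/=np.linalg.norm(d);Q=np.eye(3)-np.outer(d,d);A+=Q;B+=Q@T[:3,3]
    p=np.linalg.solve(A,B); return p,[proj(fs["side"],p)-a,proj(fs["top"],p)-b]
for n,a,b in(("eye",(250,205),(257.2,186.9)),("hinge",(269.8,193.5),(258.7,164.1)),("end",(282.2,166.8),(259.1,145.6)),("shoulder",(197.8,323.5),(338.8,235.8))): print(n,*tri(a,b))
for n,f in fs.items():
    P=cloud(f);x,y,z=np.moveaxis(P,-1,0)
    d=(x>.34)&(x<.52)&(y>-.36)&(y<-.24)&(z>.006)
    a=P[d]
    print(n,"elevated",d.sum(),a.mean(0),a.min(0),a.max(0),"bench z",np.nanmedian(z[(x>.34)&(x<.52)&(y>-.36)&(y<-.24)]))
E
```

```text
eye [ 0.5705 -0.0397  0.0946] [array([-1.8006,  0.1997]), array([ 0.1391, -1.6162])]
hinge [ 0.6289 -0.0433  0.1299] [array([ 0.3384, -0.0464]), array([-0.0351,  0.3062])]
end [ 0.664  -0.0422  0.2119] [array([ 2.3901, -0.3978]), array([-0.2996,  2.2046])]
shoulder [ 0.4126 -0.3039  0.0028] [array([-0.1916,  0.0286]), array([-0.006 , -0.1303])]
side elevated 293 [ 0.4231 -0.3116  0.0141] [ 0.3751 -0.3241  0.006 ] [ 0.4596 -0.2962  0.0207] bench z 0.0008512919375511241
top elevated 122 [ 0.422  -0.3047  0.013 ] [ 0.3563 -0.3459  0.0062] [ 0.4767 -0.2423  0.0209] bench z -0.001294031100258719
```

The crop confirms the black grip with grey shank; pin yaw and chest yaw are both about 7°. First I take the shut fingers to a point above and behind the hasp.

Request:
{"op": "jog_arm", "data": {"series": [[[0,2,-3,2.2,1],[0,12.4,-17.9,2.2,4.5],[0,12.4,-17.9,2.2,4.5],[0,12.4,-17.9,2.2,4.5],[0,12.4,-17.9,2.2,4.5],[0,12.4,-17.9,2.2,4.5],[0,12.4,-17.9,2.2,4.5],[0,12.4,-17.9,2.2,4.5],[0,12.4,-17.9,2.2,4.5],[0,12.4,-17.9,2.2,4.5]]]}}

```text
t: 2.85
eef_pos: [0.5339, 0.1684, 0.285]
ee_rot: [[0.001, -0.127, 0.992], [0.0, 0.992, 0.127], [-1.0, 0.0, 0.001]]
force: [0.7, 0.6, -0.2]
grip_width: 0.0
```

Request:
{"op": "jog_arm", "data": {"series": [[[0,3.8,-5.2,0.2,0],[0,3.8,-5.2,0.2,0],[0,3.8,-5.2,0.2,0],[0,3.8,-5.2,0.2,0],[0,3.8,-5.2,0.2,0],[0,3.8,-5.2,0.2,0],[0,3.8,-5.2,0.2,0]]]}}

```text
t: 3.72
eef_pos: [0.6843, -0.0366, 0.2925]
ee_rot: [[-0.0, -0.128, 0.992], [0.0, 0.992, 0.128], [-1.0, 0.0, -0.0]]
force: [-0.3, -0.3, 1.3]
grip_width: 0.0004
```

```bash
python3 - <<'E'
from h import *
s=read_state();print(s["eef_pos"],s["ee_rot"][1],s["force"],s["grip_width"])
fs=[viewer.grab_frame(n) for n in("side","top")]
im=np.hstack([cv2.resize(f["color"][b[1]:b[3],b[0]:b[2]],None,fx=4,fy=4,interpolation=cv2.INTER_CUBIC) for f,b in((fs[0],(220,110,320,235)),(fs[1],(210,110,310,235)))])
cv2.imwrite("pics/b.png",im[...,::-1])
E
```

```text
[ 0.6843 -0.0366  0.2925] [0.0002 0.9917 0.1285] [-0.2852 -0.3117  1.2837] 0.00044938582824085086
```

View pics/b.png

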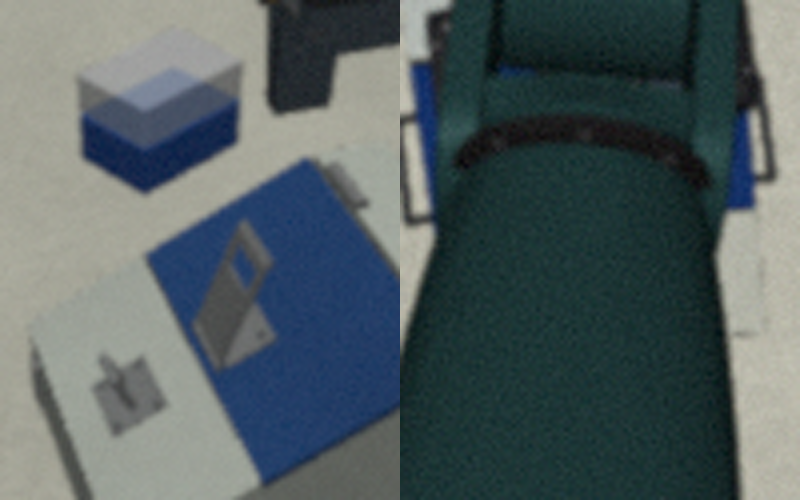

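Side view (left half): finger tip at px (295,137), hasp upright at (277–287,165–200), staple at (249,205); the top camera is blocked by the arm. I lower the fingers behind the hasp.

Request:
{"op": "jog_arm", "data": {"series": [[[0,0,0,-1.5,0],[0,0,-0.05,-2.8,0],[0,0,-0.05,-2.8,0],[0,0,-0.05,-2.8,0]]]}}

```text
t: 4.32
eef_pos: [0.6859, -0.0394, 0.1828]
ee_rot: [[0.002, -0.128, 0.992], [-0.0, 0.992, 0.128], [-1.0, -0.0, 0.002]]
force: [0.0, -0.2, 0.5]
grip_width: 0.0007
```

```bash
python3 - <<'E'
from h import *
s=read_state();p=s["eef_pos"];print(p,s["force"])
f=viewer.grab_frame("side"); print("tcp px",proj(f,p))
E=np.array([.5721,-.0525,.1056]);H=np.array([.6328,-.0449,.1216])
for q in(E,H,[.657,-.042,.203]): print(proj(f,np.array(q)))
save(f,"c.png",(220,110,320,235),4)
E
```

```text
[ 0.6859 -0.0394  0.1828] [ 0.0224 -0.1727  0.5152]
tcp px [292.0964 174.0875]
[249.4986 205.258 ]
[271.6307 196.07  ]
[281.6584 169.5512]
```

View pics/c.png

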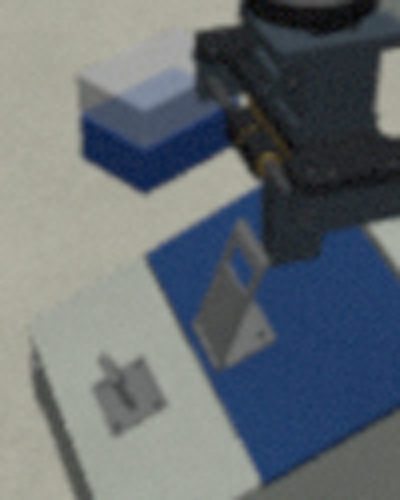

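Tip, staple and hinge projections agree with the picture (TCP at px (292,174)), so I sweep the hasp over along its arc.

Request:
{"op": "jog_arm", "data": {"series": [[[0,-0.5,-0.06,0,0],[0,-0.93,-0.12,-0.03,0],[0,-1.31,-0.16,-0.08,0],[0,-1.67,-0.21,-0.23,0],[0,-1.92,-0.24,-0.53,0],[0,-2.05,-0.26,-0.88,0],[0,-2.07,-0.26,-1.23,0],[0,-2.07,-0.26,-1.4,0],[0,-2.07,-0.26,-1.4,0]]]}}

```text
t: 5.5
eef_pos: [0.6021, -0.0501, 0.1238]
ee_rot: [[-0.001, -0.128, 0.992], [0.0, 0.992, 0.128], [-1.0, 0.0, -0.001]]
force: [-1.5, -0.9, 0.4]
grip_width: 0.0002
```

```bash
python3 - <<'E'
from h import *
s=read_state();p=s["eef_pos"];print(p,s["force"])
f=viewer.grab_frame("side"); print("tcp px",proj(f,p))
save(f,"d.png",(220,110,320,235),4)
E
```

```text
[ 0.6021 -0.0501  0.1238] [-1.468  -0.9431  0.4089]
tcp px [260.5529 198.0858]
```

View pics/d.png

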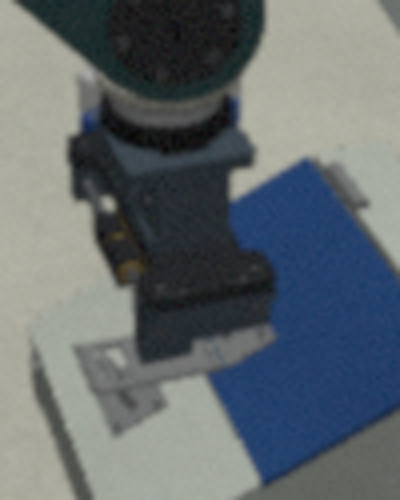

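The hasp is nearly down (end at px (245,200)). I press the last few millimetres, watching the force.

Request:
{"op": "jog_arm", "data": {"series": [[[0,0,0,-0.1,0],[0,0,0,-0.2,0],[0,0,0,-0.2,0]]]}}

```text
t: 5.92
eef_pos: [0.602, -0.0501, 0.1163]
ee_rot: [[-0.0, -0.128, 0.992], [0.0, 0.992, 0.128], [-1.0, 0.0, -0.0]]
force: [1.0, -0.5, -1.6]
grip_width: 0.0002
```

Request:
{"op": "jog_arm", "data": {"series": [[[0,0,0,-0.05,0],[0,0,0,-0.1,0],[0,0,0,-0.1,0]]]}}

```text
t: 6.3
eef_pos: [0.6028, -0.0501, 0.1144]
ee_rot: [[0.001, -0.128, 0.992], [0.0, 0.992, 0.128], [-1.0, -0.0, 0.001]]
force: [-11.1, 1.7, 27.0]
grip_width: 0.0
```

27 N at the stop: the hasp is down. Now lift, open and go above the pin.

Request:
{"op": "jog_arm", "data": {"series": [[[0,0,0,1.0,0],[0,0,0,2.5,0],[60,-4.2,-6.36,2.5,0],[60,-4.2,-6.36,2.5,0],[60,-4.2,-6.36,1,0],[60,-4.2,-6.36,0,0],[60,-4.2,-6.36,-1.3,0],[60,-4.2,-6.36,-1.3,0],[60,-4.2,-6.36,-1.3,0]]]}}

```text
t: 7.42
eef_pos: [0.4313, -0.3044, 0.0575]
ee_rot: [[-0.004, -0.125, 0.992], [0.003, 0.992, 0.125], [-1.0, 0.004, -0.004]]
force: [0.3, -0.6, -0.1]
grip_width: 0.0542
```

```bash
python3 - <<'E'
from h import *
s=read_state();p=s["eef_pos"];print(p,s["force"],s["grip_width"])
f=viewer.grab_frame("side"); print("tcp px",proj(f,p)); g=viewer.grab_frame("top")
k=4;b1=(165,260,265,360);b2=(220,150,310,235)
a=f["color"][b1[1]:b1[3],b1[0]:b1[2]];c=f["color"][b2[1]:b2[3],b2[0]:b2[2]]
d=g["color"][140:205,215:305]
big=np.zeros((400+0,400+360,3),np.uint8);big[:400,:400]=cv2.resize(a,(400,400),interpolation=cv2.INTER_CUBIC)
big=np.zeros((600,760,3),np.uint8);big[:400,:400]=cv2.resize(a,(400,400),interpolation=cv2.INTER_CUBIC)
big[:340,400:]=cv2.resize(c,(360,340),interpolation=cv2.INTER_CUBIC);big[340:600,400:]=cv2.resize(d,(360,260),interpolation=cv2.INTER_CUBIC)
cv2.imwrite("pics/e.png",big[...,::-1])
E
```

```text
[ 0.4313 -0.3044  0.0575] [ 0.2718 -0.5665 -0.1137] 0.05422302948880874
tcp px [203.6894 308.73  ]
```

View pics/e.png

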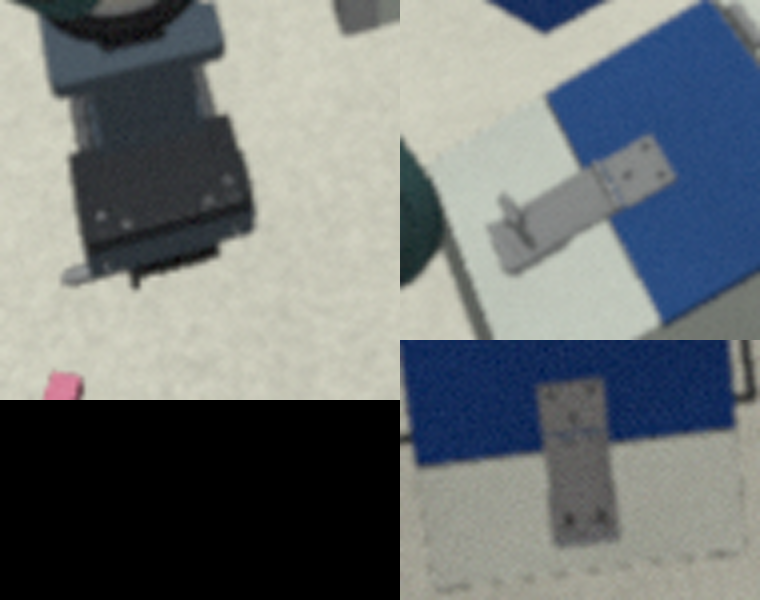

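The hasp lies flat with the staple through its slot (both views, bystanders clear), and the pin is below the gripper at px (185–220,320–330). Now descend to half the pin's height and close.

Request:
{"op": "jog_arm", "data": {"series": [[[60,0.08,0,-0.8,0],[60,0.08,0,-1.2,0],[60,0.08,0,-1.2,0],[60,0.08,0,-1.2,0]]]}}

```text
t: 8.02
eef_pos: [0.4379, -0.3047, 0.0135]
ee_rot: [[0.001, -0.128, 0.992], [-0.001, 0.992, 0.128], [-1.0, -0.001, 0.001]]
force: [0.1, -0.8, -0.2]
grip_width: 0.0548
```

Request:
{"op": "jog_arm", "data": {"series": [[[60,-0.09,0,-0.13,0],[60,-0.09,0,-0.13,0],[0,-0.09,0,-0.13,0],[0,-0.09,0,-0.13,0],[0,-0.09,0,-0.13,0],[0,-0.09,0,-0.13,0],[0,-0.09,0,-0.13,0]]]}}

```text
t: 8.9
eef_pos: [0.4338, -0.3046, 0.0074]
ee_rot: [[0.0, -0.128, 0.992], [-0.0, 0.992, 0.128], [-1.0, -0.0, 0.0]]
force: [-0.7, -0.9, 0.1]
grip_width: 0.0156
```

Gripped (15.6 mm, the grip's width). Lift and go over the lid upslope of the hinge, where pressing the tail on the slope will turn the pin to 26° between the pads.

Request:
{"op": "jog_arm", "data": {"series": [[[0,0,0,1.5,0],[0,0,0,3,0],[0,0,0,5.5,0],[0,6.23,6.65,5.5,0],[0,6.23,6.65,5.5,0],[0,6.23,6.65,5.5,0],[0,6.23,6.65,5.5,0],[0,6.23,6.65,5.5,0],[0,6.23,6.65,4.4,0],[0,6.23,6.65,4.4,0]]]}}

```text
t: 10.15
eef_pos: [0.6828, -0.036, 0.1802]
ee_rot: [[-0.004, -0.13, 0.991], [0.0, 0.991, 0.13], [-1.0, 0.001, -0.004]]
force: [-0.6, -0.7, -1.7]
grip_width: 0.0158
```

Request:
{"op": "jog_arm", "data": {"series": [[[0,0,0,0,0],[0,0,0,0,0]]]}}

```text
t: 10.4
eef_pos: [0.6827, -0.0395, 0.1843]
ee_rot: [[0.001, -0.127, 0.992], [-0.0, 0.992, 0.127], [-1.0, -0.0, 0.001]]
force: [0.4, 0.2, -0.9]
grip_width: 0.0156
```

Request:
{"op": "jog_arm", "data": {"series": [[[0,0,0,-0.4,0],[0,0,0,-0.6,0],[0,0,0,-0.6,0]]]}}

```text
t: 10.78
eef_pos: [0.6822, -0.039, 0.1585]
ee_rot: [[-0.001, -0.127, 0.992], [-0.0, 0.992, 0.127], [-1.0, 0.0, -0.001]]
force: [-2.2, -0.9, 1.1]
grip_width: 0.0156
```

Request:
{"op": "jog_arm", "data": {"series": [[[0,0,0,-0.05,0],[0,0,0,-0.1,0],[0,0,0,-0.1,0]]]}}

```text
t: 11.15
eef_pos: [0.6826, -0.0389, 0.1561]
ee_rot: [[-0.001, -0.127, 0.992], [-0.0, 0.992, 0.127], [-1.0, -0.0, -0.001]]
force: [-9.1, -1.7, 14.2]
grip_width: 0.0157
```

Request:
{"op": "jog_arm", "data": {"series": [[[0,0,0,-0.04,0],[0,0,0,-0.08,0],[0,0,0,-0.08,0]]]}}

```text
t: 11.52
eef_pos: [0.6829, -0.039, 0.1531]
ee_rot: [[-0.0, -0.127, 0.992], [-0.0, 0.992, 0.127], [-1.0, -0.0, -0.0]]
force: [-8.6, -2.7, 15.0]
grip_width: 0.0157
```

```bash
python3 - <<'E'
from h import *
f=viewer.grab_frame("side"); save(f,"f.png",(220,110,340,210),6)
print(read_state()["force"],read_state()["wrist_torque"],proj(f,read_state()["eef_pos"]))
E
```

```text
[-8.376  -1.4801 15.5155] [-0.289   1.2483 -0.059 ] [290.2195 183.2141]
```

View pics/f.png

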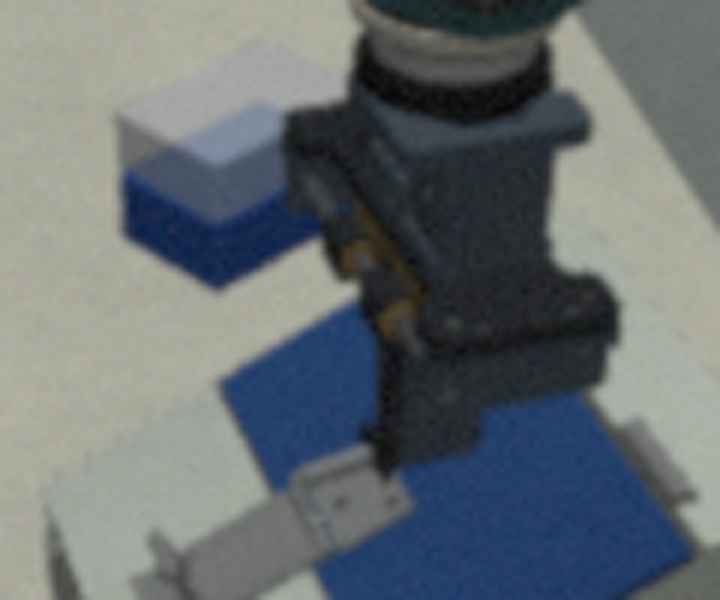

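The pin's flange shows at px (283,184), its shank above the hinge leaf. The force is steady at 15 N, so it is pivoting; I continue until it lies flush.

Request:
{"op": "jog_arm", "data": {"series": [[[0,0,0,-0.04,0],[0,0,0,-0.06,0],[0,0,0,-0.06,0]]]}}

```text
t: 11.95
eef_pos: [0.6831, -0.0389, 0.1509]
ee_rot: [[0.001, -0.127, 0.992], [-0.0, 0.992, 0.127], [-1.0, -0.0, 0.001]]
force: [-8.3, -1.6, 15.7]
grip_width: 0.0158
```

Request:
{"op": "jog_arm", "data": {"series": [[[0,0,0,-0.03,0],[0,0,0,-0.05,0],[0,0,0,-0.05,0]]]}}

```text
t: 12.32
eef_pos: [0.6834, -0.0389, 0.1495]
ee_rot: [[0.001, -0.127, 0.992], [-0.0, 0.992, 0.127], [-1.0, -0.0, 0.001]]
force: [-11.8, -1.4, 22.4]
grip_width: 0.016
```

Force is rising at about the expected height, so the pin should be flush. Lift off and go to a pose with the nose about 15 mm short of the loop, then look.

Request:
{"op": "jog_arm", "data": {"series": [[[0,0,0,0.5,0],[0,-0.6,-0.08,0.4,0],[0,-1.1,-0.14,-0.1,0],[0,-1.1,-0.14,-0.28,0],[0,-1.1,-0.14,-0.28,0],[0,-1.1,-0.14,-0.28,0]]]}}

```text
t: 13.08
eef_pos: [0.6401, -0.0441, 0.1373]
ee_rot: [[0.001, -0.128, 0.992], [-0.0, 0.992, 0.128], [-1.0, -0.0, 0.001]]
force: [0.0, 0.4, -0.4]
grip_width: 0.0156
```

```bash
python3 - <<'E'
from h import *
s=read_state();f=viewer.grab_frame("side"); save(f,"g.png",(225,145,305,215),9)
print(s["eef_pos"],s["force"],s["grip_width"])
ex=np.array([.8919,.1112,.4384]);ez=np.array([-.435,-.0542,.8988]);ey=np.cross(ez,ex)
E=np.array([.5721,-.0525,.1056])
T=s["eef_pos"]; sh=T+[0,0,.004]-.012*ez+.008*ez-.025*ex; tip=sh-.036*ex
o=lambda p:(proj(f,p)-[225,145])*9
for n,p in(("shoulder",sh),("tip",tip),("eye",E),("crownL",E+.0145*ez+.012*ey),("crownR",E+.0145*ez-.012*ey),("flange corner near top",sh+.008*ez-.013*ey)): print(n,o(p))
print("rel eye",[(tip-E)@a for a in(ex,ey,ez)])
E
```

```text
[ 0.6401 -0.0441  0.1373] [ 0.0313  0.3785 -0.3776] 0.015618368972358078
shoulder [376.6908 455.6455]
tip [270.8196 518.3516]
eye [220.4875 542.3217]
crownL [187.2566 487.2764]
crownR [210.3672 539.9735]
flange corner near top [380.0004 467.2069]
rel eye [np.float64(0.016177102696312996), np.float64(-0.00010039893012889162), np.float64(-0.0019507144971361917)]
```

View pics/g.png

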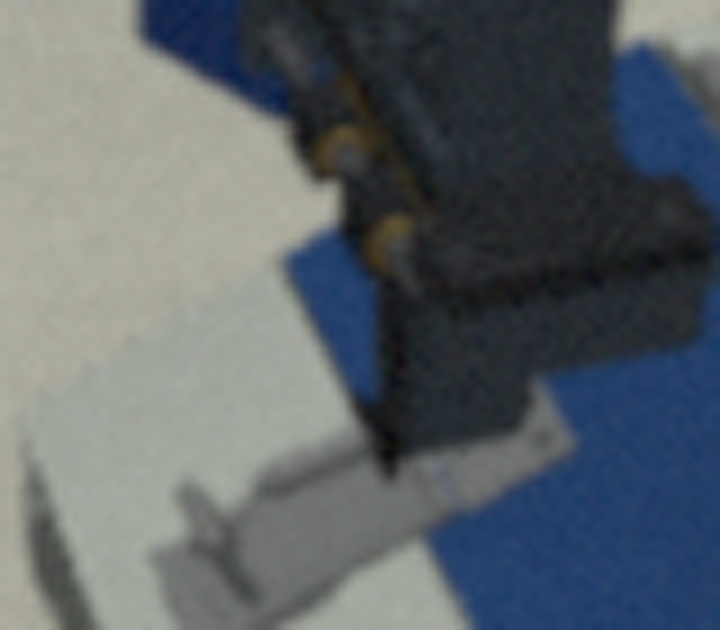

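The shank shows from crop (365,440) to (262,485), i.e. the tip sits higher than a 26° pin would; the tilt looks short by some degrees. I quantify it with the depth map.

```bash
cat >> h.py <<'E'
ex=np.array([.8919,.1112,.4384]);ez=np.array([-.435,-.0542,.8988]);ey=np.cross(ez,ex);E0=np.array([.5721,-.0525,.1056])
def heights(n=6):
    D=[]
    for _ in range(n):
        f=viewer.grab_frame("side"); D.append(np.where(f["z_map"]>0,f["z_map"],np.nan))
    f["z_map"]=np.nan_to_num(np.nanmedian(D,0)).astype(np.float32)
    P=cloud(f)-E0; return f,P@ex*1e3,P@ey*1e3,P@ez*1e3
E
python3 - <<'E'
from h import *
f,X,Y,Z=heights()
m=(abs(Y)<30)
# lid/apron reference and strap
r=(X>-60)&(X<20)&(abs(Y)>35)&(abs(Y)<80);print("apron h",np.nanmedian(Z[r]))
r=(X>70)&(X<110)&(Y<-35)&(Y>-80);print("lid h",np.nanmedian(Z[r]))
for a in range(-28,64,4):
    r=(X>=a)&(X<a+4)&m; s=r&(Z>-7)&(Z<40)
    if r.sum(): print(a,r.sum(),"strap",np.round(np.nanmedian(Z[r&(Z<-7)&(abs(Y)<24)]),1),"up n",s.sum(),"Z pct",np.round(np.percentile(Z[s],[10,50,90]),1) if s.any() else "", "Y",np.round(np.percentile(Y[s],[10,50,90]),1) if s.any() else "")
E
```

```text
apron h -14.453486224588596
lid h -13.859063852760812
-28 18 strap -14.3 up n 0 Z pct  Y 
-24 25 strap -8.2 up n 1 Z pct [-6.7 -6.7 -6.7] Y [0.7 0.7 0.7]
-20 22 strap -9.6 up n 0 Z pct  Y 
-16 29 strap -9.5 up n 0 Z pct  Y 
-12 20 strap -11.9 up n 0 Z pct  Y 
-8 14 strap -12.0 up n 2 Z pct [13.4 14.6 15.9] Y [-9.8 -4.4  1. ]
-4 35 strap -9.6 up n 24 Z pct [-3.8 17.1 19.5] Y [-14.  -11.8  10.2]
0 41 strap -11.9 up n 19 Z pct [-1.  15.2 18.4] Y [-13.2   0.1  12.4]
4 23 strap -9.8 up n 0 Z pct  Y 
8 24 strap -9.6 up n 0 Z pct  Y 
12 25 strap -9.6 up n 1 Z pct [2. 2. 2.] Y [13.6 13.6 13.6]
16 25 strap -9.7 up n 4 Z pct [15.1 17.2 18.1] Y [-3.5 -2.8 -0.7]
20 28 strap -9.6 up n 6 Z pct [15.5 18.3 19.5] Y [-5.2 -2.5  0.6]
24 27 strap -9.4 up n 5 Z pct [14.1 17.  18.9] Y [-4.8 -3.4 -1.6]
28 39 strap -9.7 up n 7 Z pct [ 8.6 17.2 18.4] Y [-4.5 -1.   3. ]
32 47 strap -9.4 up n 6 Z pct [11.8 16.  17.4] Y [-4.7 -3.9  0.3]
36 66 strap -9.0 up n 6 Z pct [12.7 15.9 17.2] Y [-4.3 -3.  -0.3]
40 86 strap -9.8 up n 6 Z pct [10.9 14.9 16.7] Y [-3.8 -3.4  1.8]
44 97 strap -9.7 up n 6 Z pct [10.6 14.1 15.8] Y [-4.6 -3.2 -1.8]
48 104 strap -9.4 up n 8 Z pct [ 3.5 12.2 15.2] Y [-11.4  -3.8   8.2]
52 129 strap -9.5 up n 16 Z pct [ 7.  16.7 17.8] Y [-12.8  -9.6   7.6]
56 144 strap -9.2 up n 14 Z pct [ 6.  16.  16.7] Y [-7.9 -5.1  5.8]
60 161 strap -9.5 up n 16 Z pct [ 9.7 15.3 16.7] Y [-15.7  -7.3  11.5]
```

Depth measurement (which reads about 1.5 mm high everywhere): the pin is at about 20° and some 10 mm too high at the nose, having partly slipped up the pads. Laterally it is aligned with the loop. Mending: come down close to the strap with the nose just short of the loop and open a little, so that the pin lies flush on the strap between the fingers, then grip again.

Request:
{"op": "jog_arm", "data": {"series": [[[0,-0.18,-0.02,-0.12,0],[0,-0.18,-0.02,-0.12,0],[0,-0.18,-0.02,-0.12,0]]]}}

```text
t: 13.8
eef_pos: [0.6317, -0.045, 0.1317]
ee_rot: [[-0.0, -0.127, 0.992], [-0.0, 0.992, 0.127], [-1.0, -0.0, -0.0]]
force: [-0.3, -0.4, -0.3]
grip_width: 0.0158
```

Request:
{"op": "jog_arm", "data": {"series": [[[23,0,0,0,0],[23,0,0,0,0],[23,0,0,0,0]]]}}

```text
t: 14.18
eef_pos: [0.6318, -0.0449, 0.1318]
ee_rot: [[0.0, -0.128, 0.992], [0.0, 0.992, 0.128], [-1.0, -0.0, 0.0]]
force: [-0.1, -0.5, -0.1]
grip_width: 0.021
```

```bash
cat >> h.py <<'E'
def scan(lo=-40,hi=64):
    s=read_state();print("tcp",s["eef_pos"],"F",s["force"],"w",s["grip_width"])
    f,X,Y,Z=heights(5)
    for a in range(lo,hi,4):
        r=(X>=a)&(X<a+4)&(abs(Y)<15)&(Z>-7)&(Z<30)
        if r.sum()>1: print(a,r.sum(),"Z",np.round(np.percentile(Z[r],[10,50,90])-1.5,1),"Y",np.round(np.percentile(Y[r],[10,50,90]),1))
    return f
E
python3 - <<'E'
from h import *
f=scan(); save(f,"i.png",(225,145,305,215),9)
E
```

```text
tcp [ 0.6318 -0.0449  0.1318] F [-0.1306 -0.4926 -0.0563] w 0.02102124981671422
-24 2 Z [-8.3 -8.  -7.8] Y [-6.7 -3.7 -0.6]
-16 2 Z [-4.7 -3.3 -1.8] Y [-1.6 -1.  -0.5]
-12 4 Z [-5.2 -2.6 -1.5] Y [-2.5 -2.   0.1]
-8 5 Z [-1.8 11.2 15.8] Y [-9.4 -4.4  0. ]
-4 21 Z [-1.2 15.3 18.2] Y [-13.5 -11.8   8.5]
0 24 Z [-3.2  4.2 17.3] Y [-13.4  -1.2  11.8]
4 6 Z [-2.9 -0.1  1.2] Y [-4.1 -3.4  0.6]
8 5 Z [-4.2 -0.7  1.7] Y [-4.6 -3.5 -1.4]
12 6 Z [-2.6 -0.7  1.4] Y [-4.4 -3.2 -0.1]
16 5 Z [-2.2  1.2  1.8] Y [-3.2 -2.8  1. ]
20 12 Z [-4.2  2.9  5.4] Y [-12.   -6.2   6.3]
24 15 Z [-7.3  4.2  5.2] Y [-12.   -6.    6.5]
28 12 Z [-3.1  4.8  5.8] Y [-7.6 -3.5  5.3]
32 11 Z [-4.5  4.   6. ] Y [-7.4 -6.4  1.4]
36 12 Z [-5.5  5.2  6.6] Y [-7.6 -6.8  5.6]
40 14 Z [-4.7  5.3  5.8] Y [-7.4 -5.5  4.3]
44 10 Z [-2.1  5.4  7. ] Y [-8.2 -7.   3.1]
48 15 Z [-5.   5.   6.4] Y [-7.9 -4.3 10. ]
52 11 Z [ 4.3  6.7 13.3] Y [-2.6 10.5 14.3]
56 13 Z [ 5.2 14.2 22. ] Y [ 7.4 11.1 14.3]
60 8 Z [ 5.  18.2 25.4] Y [ 3.3 11.2 11.5]
```

The pin lay flush and slid by itself part-way through the loop: grip top at +5 mm (expected 5), shank through the loop, shoulder about 20 mm up the slope from the eye. Close again and draw it down the remaining ~16 mm.

Request:
{"op": "jog_arm", "data": {"series": [[[0,0,0,0,0],[0,0,0,0,0],[0,0,0,0,0],[0,0,0,0,0]]]}}

```text
t: 14.92
eef_pos: [0.6317, -0.045, 0.1317]
ee_rot: [[-0.0, -0.128, 0.992], [-0.0, 0.992, 0.128], [-1.0, -0.0, -0.0]]
force: [0.7, 0.2, -0.7]
grip_width: 0.0158
```

Request:
{"op": "jog_arm", "data": {"series": [[[0,-0.11,-0.014,-0.054,0],[0,-0.22,-0.027,-0.108,0],[0,-0.28,-0.035,-0.137,0],[0,-0.28,-0.035,-0.137,0]]]}}

```text
t: 15.42
eef_pos: [0.6202, -0.0464, 0.1261]
ee_rot: [[-0.0, -0.128, 0.992], [0.0, 0.992, 0.128], [-1.0, 0.0, -0.0]]
force: [0.3, 0.6, -0.7]
grip_width: 0.0157
```

```bash
python3 - <<'E'
from h import *
f=scan(-40,50)
E
```

```text
tcp [ 0.6202 -0.0464  0.1261] F [ 0.3425  0.5876 -0.7393] w 0.015717755175231597
-28 3 Z [-2.9 -2.8 -2.1] Y [-2.4 -0.9  0.9]
-24 6 Z [-6.  -2.9 -0.5] Y [-4.6 -2.1  6.7]
-20 5 Z [-3.1 -0.1  0.4] Y [-4.3 -3.   0.4]
-16 7 Z [-4.9  0.6  1.1] Y [-3.6 -2.6  1.2]
-12 5 Z [-3.3 -0.1  1.5] Y [-4.5 -2.7  0. ]
-8 5 Z [-1.7 12.1 15.5] Y [-9.9 -4.1 -0.2]
-4 20 Z [-1.  16.6 17.7] Y [-14.2 -11.7   9.3]
0 25 Z [-3.3  3.9 17.1] Y [-13.2  -2.1  11.6]
4 6 Z [-2.7 -0.8  1.6] Y [-4.3 -3.   0.5]
8 12 Z [0.6 4.6 5.6] Y [-13.   -5.6   7.6]
12 14 Z [-6.6  2.2  5.1] Y [-12.1  -6.6   4.4]
16 12 Z [-5.   4.   5.6] Y [-7.8 -6.1  4.2]
20 11 Z [-4.4  4.3  5.2] Y [-7.5 -5.3  3.8]
24 11 Z [-4.7  3.9  5.7] Y [-7.9 -6.8  5.5]
28 14 Z [-4.2  3.8  6.4] Y [-8.2 -6.2  3.8]
32 12 Z [-4.   4.4  6.3] Y [-7.9 -6.7  3.7]
36 13 Z [-5.7  5.9 10.3] Y [-12.   -2.7  11.1]
40 16 Z [ 0.4 10.6 18.4] Y [-13.6   6.6  11.4]
44 11 Z [ 3.6 21.1 25. ] Y [-12.7   8.6  11.4]
48 5 Z [ 4.2 22.3 27. ] Y [-2.5  8.8  9.1]
```

Request:
{"op": "jog_arm", "data": {"series": [[[0,-0.045,-0.006,-0.022,0],[0,-0.09,-0.011,-0.044,0],[0,-0.09,-0.011,-0.044,0]]]}}

```text
t: 16.05
eef_pos: [0.6166, -0.0468, 0.1244]
ee_rot: [[-0.0, -0.127, 0.992], [0.0, 0.992, 0.127], [-1.0, 0.0, -0.0]]
force: [-0.7, 0.4, -0.7]
grip_width: 0.0153
```

Request:
{"op": "jog_arm", "data": {"series": [[[0,-0.02,-0.003,-0.01,0],[0,-0.04,-0.005,-0.02,0],[0,-0.04,-0.005,-0.02,0]]]}}

```text
t: 16.42
eef_pos: [0.6153, -0.047, 0.1237]
ee_rot: [[0.0, -0.128, 0.992], [-0.0, 0.992, 0.128], [-1.0, -0.0, 0.0]]
force: [-0.6, -0.1, -0.7]
grip_width: 0.0155
```

Request:
{"op": "jog_arm", "data": {"series": [[[0,-0.02,-0.003,-0.01,0],[0,-0.04,-0.005,-0.02,0],[0,-0.04,-0.005,-0.02,0]]]}}

```text
t: 16.8
eef_pos: [0.6146, -0.0471, 0.1235]
ee_rot: [[0.002, -0.128, 0.992], [-0.0, 0.992, 0.128], [-1.0, -0.0, 0.002]]
force: [4.9, 1.4, 1.9]
grip_width: 0.0157
```

Request:
{"op": "jog_arm", "data": {"series": [[[0,-0.02,-0.003,-0.01,0],[0,-0.04,-0.005,-0.02,0],[0,-0.04,-0.005,-0.02,0]]]}}

```text
t: 17.18
eef_pos: [0.6144, -0.0473, 0.1235]
ee_rot: [[0.005, -0.127, 0.992], [-0.0, 0.992, 0.127], [-1.0, -0.001, 0.005]]
force: [9.6, 2.7, 7.0]
grip_width: 0.0151
```

Contact with the loop: the force comes straight up the slope (about 12 N) and travel has stopped. Release, lift and check.

Request:
{"op": "jog_arm", "data": {"series": [[[0,-0.02,-0.003,-0.01,0],[45,-0.02,-0.003,-0.01,0],[45,-0.02,-0.003,-0.01,0],[45,-0.02,-0.003,-0.01,0],[45,0,0,0.3,0],[45,0,0,2,0],[45,0,0,4,0],[45,-3,6,4,0],[45,-3,6,4,0],[45,-3,6,4,0]]]}}

```text
t: 18.42
eef_pos: [0.5276, 0.121, 0.2763]
ee_rot: [[0.001, -0.127, 0.992], [0.0, 0.992, 0.127], [-1.0, 0.0, 0.001]]
force: [0.8, -0.1, -1.2]
grip_width: 0.0408
```

```bash
python3 - <<'E'
from h import *
f=scan(-40,70); g=viewer.grab_frame("top")
big=np.zeros((560,800,3),np.uint8)
big[:315,:360]=cv2.resize(f["color"][145:215,225:305],(360,315),interpolation=cv2.INTER_CUBIC)
big[:315,380:740]=cv2.resize(g["color"][140:210,215:295],(360,315),interpolation=cv2.INTER_CUBIC)
big[320:560,:320]=cv2.resize(f["color"],(320,240));big[320:560,340:660]=cv2.resize(g["color"],(320,240))
cv2.imwrite("pics/j.png",big[...,::-1])
E
```

```text
tcp [0.5276 0.121  0.2763] F [ 0.7946 -0.0596 -1.1634] w 0.04077264721363068
-32 4 Z [-3.1 -0.8  0.7] Y [-3.4 -2.7 -1.3]
-28 6 Z [-2.7  0.7  2.2] Y [-4.6 -3.6  0.4]
-24 7 Z [-6.8  0.1  1.3] Y [-5.8 -3.7  0.7]
-20 5 Z [-1.9  0.8  1.4] Y [-5.5 -3.9 -0.7]
-16 6 Z [-1.7  1.2  1.8] Y [-4.3 -2.   0.6]
-12 5 Z [-3.2  0.1  1.6] Y [-4.3 -3.8 -0.1]
-8 5 Z [-1.7  7.1 14.2] Y [-11.5  -4.6  -0.4]
-4 21 Z [-2.6 16.8 18.1] Y [-13.7 -11.5   9.1]
0 26 Z [-3.9  5.5 17.2] Y [-13.4  -4.   11.7]
4 15 Z [-3.8  4.6  5.4] Y [-12.6  -7.1   7.2]
8 12 Z [-4.9  4.   5.3] Y [-7.6 -5.9  2. ]
12 10 Z [-4.5  4.   6. ] Y [-8.2 -6.3  3.9]
16 12 Z [-4.9  4.6  5.8] Y [-8.1 -5.2  6.1]
20 13 Z [-5.5  4.4  5.8] Y [-8.1 -7.   1.6]
24 10 Z [-5.5  4.5  5.8] Y [-8.4 -6.6  1.6]
28 14 Z [-4.5  3.8  5.5] Y [-8.1 -5.7  5. ]
32 12 Z [-4.3  4.7  5.8] Y [-8.1 -7.1  4.6]
36 13 Z [-5.1  4.7  5.5] Y [-7.9 -5.7  4.2]
40 13 Z [-5.2  2.5  5.9] Y [-8.7 -6.6  4.2]
44 11 Z [-4.7  3.6  5.2] Y [-8.1 -6.3  4.1]
48 13 Z [-5.8  3.8  5.4] Y [-7.7 -6.2  2.5]
52 2 Z [-0.3 -0.2 -0. ] Y [-4.2 -0.8  2.7]
```

View pics/j.png

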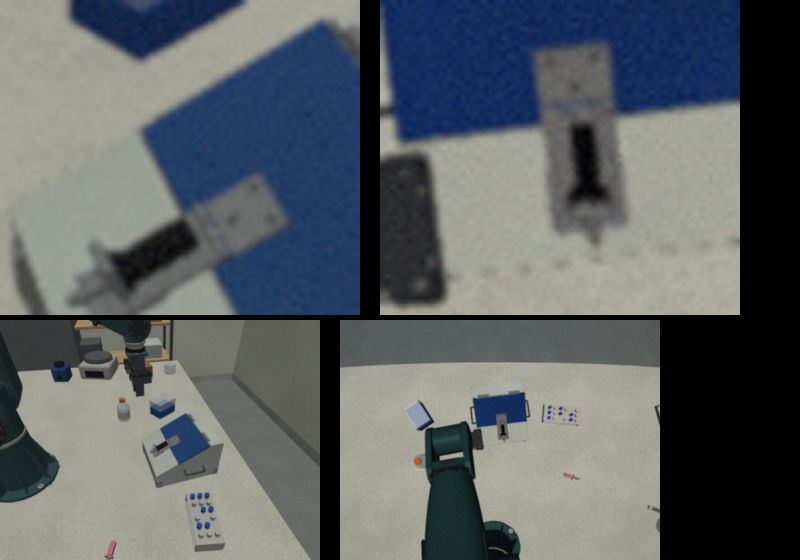

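The views show the pin through the loop, flange at the bar (side px (252,203)), grip along the strap and the gripper clear. Measured: tip at −32, tail at about 53 along the slope (expected −32.5 and 53.5).

```bash
python3 -c "
from station import ticket
print(ticket.close_job())"
```

```text
the job is handed in; nothing more can be done
None
```

The chest is locked and the job is handed in, at about 19 s of the 64 s allowed. I swung the hasp down flat over its staple with closed fingers (27 N at the stop). Then I took the black pin from the bench and pushed it down the slope through the loop until its flange met the bar.

- **Pin home:** the nose is at about −32 mm and the tail at about 53 mm along the slope from the loop's centre, against −32.5 and 53.5 expected. The grip lies flush along the strap, its top 5–6 mm above the loop centre against 5 expected. The contact force of about 12 N at the end came straight up the slope.
- **Rest of the scene:** the last pictures show the lid shut, the gripper clear of everything, and the bottle, tip box and tube rack in place. I judged these by eye and did not measure them.
- **What went differently:** I meant to tilt the pin by pressing its tail on the lid. That only brought it to about 20° and it slipped up the pads. So I opened the fingers slightly just above the strap. The pin settled flush and slid part-way into the loop by itself; I then gripped it again and drew it home.
- **Disagreement:** heights from the camera's depth map read about 1.5 mm high throughout, and I corrected for that.

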